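Turn the power module for its terminal test

TASK

Tumble the blue finned power module off the stand's upper deck, over the step, so that it stands square on its rubber-covered face on the black lower deck, terminal face up. Then turn the red spring-return test key clockwise fully to its stop and let go, so that it springs back. Leave the other things on the bench where they are.

Things in the scene. Friction and masses are not known exactly. Their poses are not given: they have to be found in the camera images.
- module: Loose blue block 90 (x) x 120 (y) x 100 (z) mm, 0.4 to 0.85 kg, too wide to grip. Origin at its centre. +z: aluminium fins (start up). -x: terminal face. +x: black rubber-covered face, looks over the step at the start, must end down. Starts on the upper deck, nearly square to the step, centre 65 to 78 mm before the edge and within 12 mm of mid-width.
- terminals (a point): Centre of the module's terminal face (-x): green strip and four coloured sockets, all flush; 45 mm from the module's centre. Starts facing away from the step, must end up. Pushed here (under 10 N), halfway up, the module slides; when its centre is a little past the edge it tips by itself and lands on its rubber face in one quarter turn.
- stand: Fixed grey two-level stand, 150 mm wide (y). Origin at table level right under the step's edge, mid-width; +x horizontal, the way of the tumble. Upper deck: aluminium, flat, x -130 to 0 mm, 65 mm above the table, yellow line at its edge. Lower deck: black, x 0 to 125 mm, 15 mm above the table, then a yellow lip to x 137 mm, 35 mm above the table. No side walls.
- panel: Fixed white control panel 110 x 110 mm, top 57 mm above the table; origin under its centre at table level. The key stands in its middle. At rest the key's bar lies along the panel's x axis, its white mark towards the green dot (+x); a red dot marks the stop. Panel and black hand-held meter (170 x 90 x 45 mm, fixed) may swap places, left and right of the stand.
- test_key (a joint): Turn of the test key about the vertical, rad: 0 at rest, grows clockwise seen from above, hard stop at 1.2. A spring drives it back to 0 when let go (0.05 N m at rest, 0.19 N m at the stop).
- key_grip (a point): Grip point of the test key, on its axis, 85 mm above the table. The red upright bar is 46 mm long, 15 mm thick, its top 98 mm and its foot 68 mm above the table, on a black disc 46 mm across. Its x axis lies along the bar and turns with the key.
- screwdriver: Bystander, loose: red-handled screwdriver, 170 mm, lying; origin under it, near mid-length.
- tweezers: Bystander, loose: steel tweezers, 120 mm, lying; origin under its centre.
- flux: Bystander, loose: amber bottle 36 mm across, 100 mm tall; origin under its centre.
- spool: Bystander, loose: grey solder spool 68 mm across, 50 mm tall; origin under its centre.
- magnifier: Bystander, loose: brass magnifier with wooden handle, lying, 165 mm long; origin under the lens centre.
- board: Bystander, loose: green circuit board 90 x 130 mm, lying; origin under its centre.

How it is judged:
By the outcome, as a careful person would: the job done as asked, in the order asked, and still so for the second after the job is handed in, with the robot touching nothing.
It also fails if it takes over 51 s, if anything falls off the work surface, if the arm or the gripper's body presses on something with over 40 N, if the wrist force passes 120 N, or if a joint passes its speed limit or range.

ROBOT

A 7-joint arm with a two-finger parallel gripper is mounted at the origin on the work surface. World frame = base frame: x ahead of the robot, y to its left, z up, the work surface at z = 0. Lengths are in m, angles in rad, forces in N, time in s.
With the tool pointing down it reaches from about 0.4 to 0.75 m from the base axis. Payload 19.5 kg.
Tool frame: the origin (TCP) lies at the very end of the fingers, on their centre line; the grasp point (between the pads) lies arm.hold_point_z behind it (arm.hold_point_z is the distance from the TCP to the grasp point, in m); z points along the fingers, y is the line along which they close (so a half turn about z gives the same grasp; the last joint's range is limited). The gripper opens to 85 mm and grips with 20 to 120 N. Pads are 22 mm wide; open, the fingers measure 114 mm over their backs; the gripper's body (76 mm by 85 mm) begins 54 mm behind the grasp point. The pads swing forward as they close: fully open they stand 13 mm farther back than shut.
Start: joints at [-1.183, 0.707, -0.028, 1.485, 0.022, 0.951, -0.075], TCP at [0.24, 0.523, 0.231] pointing down, gripper open.
Joint ranges: [-2.71, 2.71], [-0.32, 2.16], [-1.57, 1.52], [0, 2.45], [-1.46, 4.6], [0, 2.02], [-2.83, 2.83]. Speed limits (rad/s): [1.89, 1.89, 2.57, 2.57, 3.01, 3.01, 3.01].

INTERFACE

Orientations are given as a unit quaternion [x, y, z, w].
In Python, from bench import arm gives the robot as it stands.
- The arm moves only by the tool servo_tool, never from a script. Its argument "series" is a list of rows, each a list of 2 entries, a list of its own where there are three numbers: the shift along the tool's x, y, z in mm, then the turn about the tool's z in degrees. In form: [[[tx, ty, tz], roll], ...]. A call has 1 to 12 rows; each row shifts and turns the commanded pose from where the row before left it, along the tool's axes as they then stand; what a row does not reach is not made up. A row lasts 1/12 s, in which the tool goes at most 41.7 mm and 7.16 degrees, less where a joint would pass 70% of its speed; a pose out of reach is approached as far as the arm can. A call with a gripper value outside its range is refused whole. "grip" is the closure, from -1 (fully open) to 1 (shut), so that 0 is half open, set as the call begins (left out, the last holds). The fingers move at their own pace and stop on an object; "squeeze" is the grip in N (left out, the last holds). Time passes only in rows, so rows that do not move let the fingers close. It gives the time, the measured TCP pose, the force, the opening and the grip force at its end, in the units of the state.
- arm.get_state(): the state, without advancing time (a new reading comes with each control period).
- arm.capture(name): name is "side" or "top" or "wrist"; returns the picture (480x640x3 uint8, red, green, blue); there is no depth.
- arm.camera_model(name): a dict with "fx", "fy", "cx", "cy" (pixels), "k1" (the pictures are not rectified: a ray, as slopes to the right and down, at radius r is drawn at 1 + k1 r^2 times it, then the intrinsics apply), "position" and "rotation" of the camera in the world. Camera axes: x right, y up, looking along -z (the intrinsics and any distortion apply to the point x, -y, -z); pixel columns grow to the right and rows downward; lengths in m; the calibration is good to about 2 mm. A picture is of the moment at which its call begins: read the wrist's pose just before it. camera_model takes no time and is no camera call; for the wrist camera it gives the pose at the moment of the call.
- arm.hand_in(): hands the job in; it is judged then, once.
The state is a dict: "time": time; "joints": joint angles; "joint_velocities": joint speeds; "joint_efforts": joint torques, N m; "position": TCP position; "tool_rot": TCP orientation; "wrist_force": force on the tool from outside, world axes, zero at the start; "ft_torque": the same for the moment, N m; "opening": finger opening in m; "grip_force": force on a finger pad.
Only numpy, scipy, OpenCV 4.12 (cv2) and the standard library are available. Lean on these libraries where they do the work, as an engineer would, in place of code of your own. Each camera call takes 0.05 s, during which the arm holds its last target. There are 200 camera calls.

## Working session

There is one attempt and no reset: what is moved stays moved. The work goes in short steps, Python scripts to look and compute and a tool call to move; the robot and the scene stay as the last step left them, time stands still between calls to the robot, and variables do not carry over. Pictures are saved under pics/ and viewed, at most 10 in all, crops included, and the job is handed in when it is done.

Besides the shell and the picture viewer there is one more tool, called after "Emit:" as a command line: name --argument value ..., lists and objects as JSON in quotes. servo_tool: Moves the arm, as the interface text tells. Its arguments: {"type":"object","properties":{"series":{"type":"array","items":{"type":"array"}},"grip":{"type":"number"},"squeeze":{"type":"number"}},"required":["series"]}

```bash
mkdir -p pics; ls
python3 - <<'E'
from bench import arm
import cv2
for n in("top","side"):
    cv2.imwrite(f"pics/{n}0.png",arm.capture(n)[:,:,::-1]); m=arm.camera_model(n); print(n,m)
s=arm.get_state();print(s["time"],s["position"],s["tool_rot"],s["opening"],arm.hold_point_z)
E
```

```text
pics
top {'fx': 501.1777970305808, 'fy': 501.1777970305808, 'cx': 329.0551752108926, 'cy': 241.06330394788515, 'k1': -0.10180019354655262, 'position': array([0.36827343, 0.02682478, 1.21298944]), 'rotation': array([ 0.06883902, -0.05791886, -0.69468265,  0.71366842])}
side {'fx': 515.4837469710524, 'fy': 515.4837469710524, 'cx': 324.03613384174616, 'cy': 234.5712377634145, 'k1': 0.0008740727767099342, 'position': array([ 0.25452706, -0.50187132,  0.77402388]), 'rotation': array([ 0.35511776, -0.08811271, -0.23747469,  0.89985182])}
0.1 [0.23949586 0.52248466 0.23087436] [ 2.13255498e-01  9.76996335e-01 -4.94854252e-04 -9.24711505e-05] 0.08566575925885167 0.0187
```

View pics/top0.png

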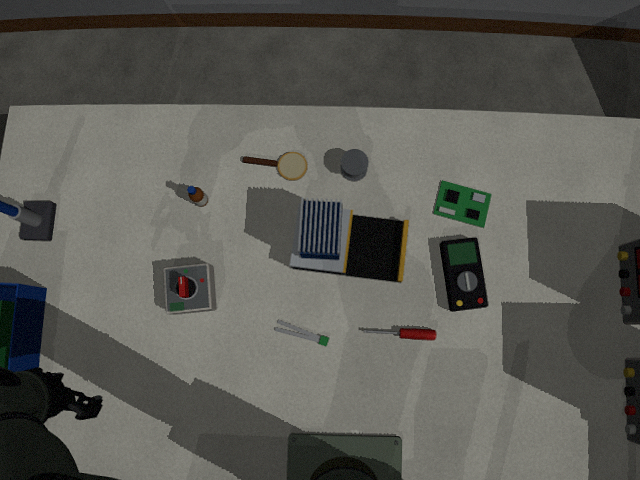

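View pics/side0.png

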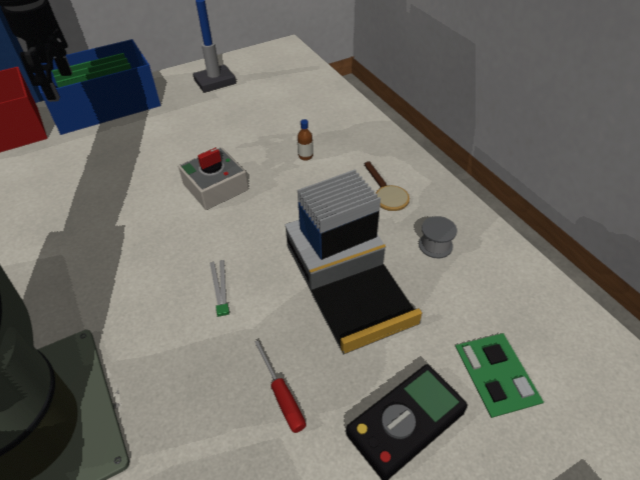

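The top view shows the stand's step at about (345,245), the module at (320,228), the panel at (188,287) with the key at (183,286), and the meter on the right. I'll zoom in to get exact corners.

Run:
```python
import cv2
im=cv2.imread("pics/top0.png")
a=cv2.resize(im[180:300,280:420],None,fx=5,fy=5,interpolation=cv2.INTER_CUBIC)
cv2.imwrite("pics/c1.png",a[:600])
a=cv2.resize(im[255:320,155:225],None,fx=8,fy=8,interpolation=cv2.INTER_CUBIC)
cv2.imwrite("pics/c2.png",a)
```

```text
(no output)
```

View pics/c1.png

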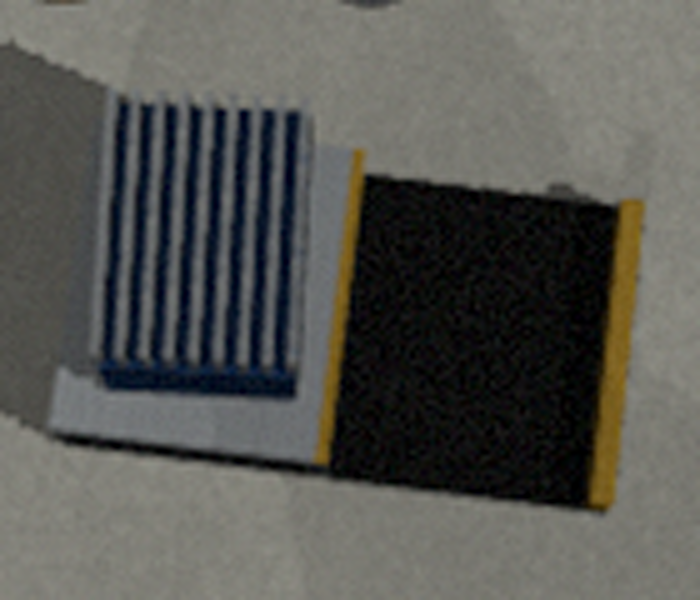

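View pics/c2.png

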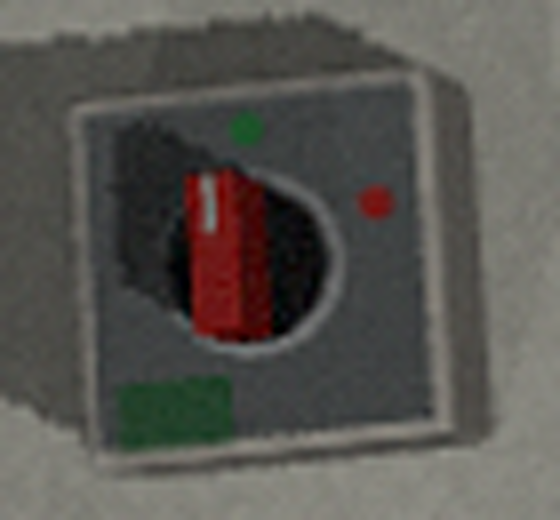

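The crops give the step edge at (365,150) to (329,464) in c1, the module top between about (107,92) and (297,370), and clear panel corners and key bar in c2.

```bash
cat > h.py <<'E'
import numpy as np, cv2
from scipy.spatial.transform import Rotation as R
def onz(m,px,z):
    px=np.array(px,float).reshape(-1,1,2)
    K=np.array([[m["fx"],0,m["cx"]],[0,m["fy"],m["cy"]],[0,0,1]])
    # model: single-step radial k1 = OpenCV k1
    u=cv2.undistortPoints(px,K,np.array([m["k1"],0,0,0.]))[:,0]
    d=R.from_quat(m["rotation"]).apply(np.c_[u[:,0],-u[:,1],-np.ones(len(u))])
    p=np.array(m["position"]); return p+d*((z-p[2])/d[:,2])[:,None]
E
python3 - <<'E'
from bench import arm
from h import *
np.set_printoptions(precision=4,suppress=True)
m=arm.camera_model("top")
c1=lambda P:(np.array(P)+.5)/5-.5+[280,180]
c2=lambda P:(np.array(P)+.5)/8-.5+[155,255]
def show(n,P,z):
    q=onz(m,P,z)[:,:2];print(n,q.tolist() and np.round(q,4).tolist(),"mean",q.mean(0));return q
e=show("edge",c1([[365,150],[329,464],[50,432]]),.065)
d=e[0]-e[1];print("edge len",np.linalg.norm(d),"ydir ang",np.degrees(np.arctan2(d[1],d[0])),"mid",(e[0]+e[1])/2, "back len",np.linalg.norm(e[2]-e[1]), np.degrees(np.arctan2(*(e[1]-e[2])[::-1])))
l=show("lip",c1([[643,200],[610,510]]),.035);print(np.linalg.norm(l[0]-l[1]),l.mean(0)-(e[0]+e[1])/2)
t=show("mod",c1([[107,92],[313,110],[297,370],[93,372]]),.165)
for i in range(4): v=t[(i+1)%4]-t[i];print(np.linalg.norm(v),np.degrees(np.arctan2(v[1],v[0])))
p=show("panel",c2([[70,105],[418,70],[450,430],[95,462]]),.057)
for i in range(4): v=p[(i+1)%4]-p[i];print(np.linalg.norm(v),np.degrees(np.arctan2(v[1],v[0])))
show("key",c2([[187,173],[232,170],[240,335],[195,333]]),.098)
show("dots",c2([[247,129],[377,203]]),.057)
s=arm.get_state();print(R.from_quat(s["tool_rot"]).as_matrix())
for n,P in dict(flux=[197,190],mag=[291,165],spool=[352,165],tw=[302,333],sd=[398,333]).items(): show(n,[P],.05)
E
```

```text
edge [[0.6531, -0.0057], [0.504, 0.0079], [0.5154, 0.1371]] mean [0.5575 0.0464]
edge len 0.14966372861472374 ydir ang -5.227519373378456 mid [0.5785 0.0011] back len 0.12972921890624306 -95.0450095073836
lip [[0.6392, -0.141], [0.4891, -0.1255]] mean [ 0.5642 -0.1333]
0.1509040109830835 [-0.0144 -0.1344]
mod [[0.6513, 0.1091], [0.6454, 0.0199], [0.5318, 0.024], [0.5287, 0.1103]] mean [0.5893 0.0658]
0.08944153910568804 -93.756438134026
0.11369294595580681 177.92184777653287
0.08640603888155114 92.07045417351972
0.12260576516571677 -0.5715647354479131
panel [[0.5039, 0.4369], [0.5173, 0.3332], [0.4127, 0.3167], [0.3998, 0.421]] mean [0.4584 0.3769]
0.10460041968906189 -82.62189191900086
0.10589315535313051 -171.04233724199278
0.1050707612081221 97.08590643598508
0.10534556406598555 8.710724257933096
key [[0.4808, 0.3868], [0.482, 0.3738], [0.4356, 0.368], [0.4357, 0.381]] mean [0.4585 0.3774]
dots [[0.4984, 0.383], [0.4778, 0.3426]] mean [0.4881 0.3628]
[[-0.909   0.4167 -0.0004]
 [ 0.4167  0.909  -0.0009]
 [-0.     -0.001  -1.    ]]
flux [[0.697, 0.3725]] mean [0.697  0.3725]
mag [[0.7649, 0.1458]] mean [0.7649 0.1458]
spool [[0.7683, -0.0026]] mean [ 0.7683 -0.0026]
tw [[0.3633, 0.1038]] mean [0.3633 0.1038]
sd [[0.3692, -0.1161]] mean [ 0.3692 -0.1161]
```

Emit:
servo_tool --series '[[[-30,-12,0],0],[[-37,-14,0],0],[[-37,-14,0],0],[[-37,-14,0],0],[[-37,-14,0],0],[[-37,-14,0],0],[[-37,-14,0],0],[[-37,-14,0],0],[[-37,-14,0],0],[[-37,-14,0],0],[[-37,-14,0],0],[[-37,-14,0],0]]' --grip 0

```text
time: 1.1
position: [0.5687, 0.1879, 0.2312]
tool_rot: [0.213, 0.977, -0.0, -0.0]
wrist_force: [-0.1, 0.9, 0.4]
opening: 0.0429
grip_force: 0.0
```

Emit:
servo_tool --series '[[[-30,-15,0],5],[[-10,-5,0],7],[[0,0,0],7],[[0,0,0],7],[[0,0,0],7],[[0,0,0],7],[[0,0,0],7],[[0,0,0],7],[[0,0,0],7],[[0,0,0],7],[[0,0,0],2.5],[[0,0,0],0]]'

```text
time: 2.1
position: [0.5947, 0.1544, 0.2309]
tool_rot: [0.739, 0.674, -0.0, -0.0]
wrist_force: [0.3, -0.0, 0.0]
opening: 0.0429
grip_force: 0.0
```

```bash
cat > rel.py <<'E'
from bench import arm
from h import *
import sys
# usage: rel.py x y z xtool_angle_deg -> tool-frame shift (mm) and roll (deg)
np.set_printoptions(precision=4,suppress=True)
s=arm.get_state();M=R.from_quat(s["tool_rot"]).as_matrix();p=np.array(s["position"])
a=np.degrees(np.arctan2(M[1,0],M[0,0]));o=np.array([.5785,.0011]);X=np.array([-.089,-.996]);Y=np.array([.996,-.089])
print("t",s["time"],"p",p,"ang",a,"z",M[:,2],"stand xy",(p[:2]-o)@X,(p[:2]-o)@Y,"open",s["opening"],"F",s["wrist_force"],"T",s["ft_torque"],"j7",s["joints"][6])
if len(sys.argv)>4:
    g=np.array(sys.argv[1:4],float);print("shift",1000*M.T@(g-p),"roll",(a-float(sys.argv[4])+180)%360-180)
E
python3 rel.py .596 .155 .231 84.9
python3 - <<'E'
from bench import arm
import cv2
cv2.imwrite("pics/w1.png",arm.capture("wrist")[:,:,::-1])
E
```

```text
t 2.1 p [0.5947 0.1544 0.2309] ang 84.75085763947033 z [-0.0007 -0.0005 -1.    ] stand xy -0.1541307435458128 0.0025062704024780267 open 0.04286905273487738 F [ 0.2503 -0.0391  0.0146] T [-0.0015 -0.0139  0.0128] j7 -0.22795424692566404
shift [ 0.7142  1.2249 -0.0601] roll -0.14914236052968022
```

View pics/w1.png

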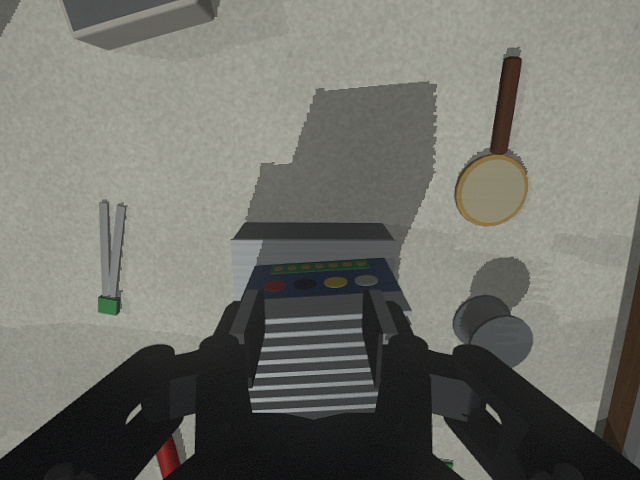

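The wrist view shows the terminal face square-on, its centre near (322,283), centred between the half-open fingers, and turned about 3° to the stand. Both fingers should square it up as they push.

Emit:
servo_tool --series '[[[0,1,35],0],[[0,0,38],0],[[0,0,35],0],[[0,0,15],0],[[-10,0,0],0],[[-8,0,0],0],[[-4,0,0],0],[[-3,0,0],0],[[-3,0,0],0],[[-3,0,0],0],[[-3,0,0],0],[[-3,0,0],0]]'

```text
time: 3.15
position: [0.5927, 0.1175, 0.1086]
tool_rot: [0.738, 0.675, 0.0, -0.0]
wrist_force: [1.2, 3.7, 1.2]
opening: 0.0429
grip_force: 0.0
```

Emit:
servo_tool --series '[[[-3,0,0],0],[[-3,0,0],0],[[-3,0,0],0],[[-3,0,0],0],[[-3,0,0],0],[[-3,0,0],0],[[-3,0,0],0],[[-3,0,0],0],[[-3,0,0],0],[[-3,0,0],0],[[-3,0,0],0],[[-3,0,0],0]]'

```text
time: 4.15
position: [0.5892, 0.081, 0.1082]
tool_rot: [0.738, 0.675, -0.0, 0.0]
wrist_force: [0.0, 2.7, 0.5]
opening: 0.0426
grip_force: 1.3
```

```bash
python3 rel.py
python3 - <<'E'
from bench import arm
import cv2,numpy as np
a=cv2.resize(arm.capture("top")[170:300,270:420,::-1],None,fx=3,fy=3)
b=cv2.resize(arm.capture("side")[150:360,260:440,::-1],None,fy=390/210,fx=390/210)
cv2.imwrite("pics/d1.png",np.hstack([a,b]))
E
```

```text
t 4.15 p [0.5892 0.081  0.1082] ang 84.8685052190236 z [-0.0003 -0.0003 -1.    ] stand xy -0.08054153870280162 0.003595022223916184 open 0.04256919705712147 F [0.0019 2.7468 0.4551] T [ 0.6051 -0.0573 -0.0057] j7 -0.08304685429454528
```

View pics/d1.png

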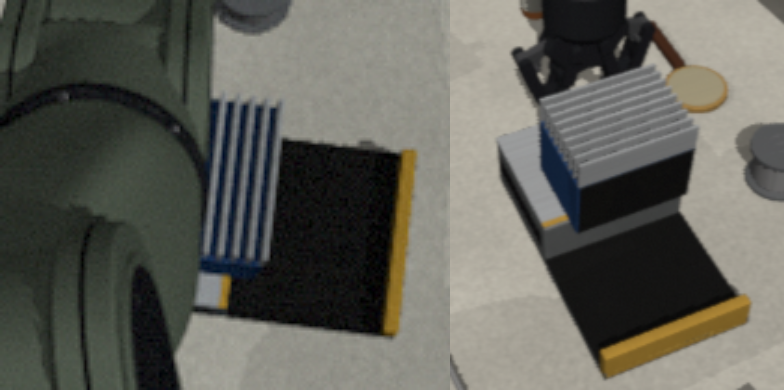

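The module has slid forward evenly and sits parallel to the step, overhanging it, with a push force of about 3 N. I'll keep going, slower towards the end.

Emit:
servo_tool --series '[[[-3,0,0],0],[[-3,0,0],0],[[-3,0,0],0],[[-3,0,0],0],[[-3,0,0],0],[[-3,0,0],0],[[-3,0,0],0],[[-2,0,0],0]]'

```text
time: 4.92
position: [0.5873, 0.0579, 0.1083]
tool_rot: [0.738, 0.675, -0.0, 0.0]
wrist_force: [0.4, 0.0, -0.3]
opening: 0.0424
grip_force: 0.0
```

Emit:
servo_tool --series '[[[-2,0,0],0],[[-2,0,0],0],[[-2,0,0],0]]'

```text
time: 5.17
position: [0.5867, 0.0521, 0.1082]
tool_rot: [0.738, 0.675, -0.0, 0.0]
wrist_force: [0.8, -0.0, -0.1]
opening: 0.0424
grip_force: 0.0
```

Emit:
servo_tool --series '[[[-1,0,0],0],[[-1,0,0],0],[[0,0,0],0]]'

```text
time: 5.42
position: [0.5866, 0.0503, 0.1083]
tool_rot: [0.738, 0.675, -0.0, 0.0]
wrist_force: [0.3, 0.2, 1.2]
opening: 0.043
grip_force: 0.0
```

```bash
python3 rel.py
python3 - <<'E'
from bench import arm
import cv2,numpy as np
a=cv2.resize(arm.capture("top")[170:300,270:420,::-1],None,fx=3,fy=3)
b=cv2.resize(arm.capture("side")[150:360,260:440,::-1],None,fy=390/210,fx=390/210)
cv2.imwrite("pics/d2.png",np.hstack([a,b]))
E
```

```text
t 5.4167 p [0.5866 0.0503 0.1083] ang 84.86086764545317 z [-0.0001 -0.0002 -1.    ] stand xy -0.04974514447420914 0.0036748945450313037 open 0.042998689557753086 F [0.2927 0.2297 1.239 ] T [-0.0684  0.0176 -0.0184] j7 -0.03805528649791089
```

View pics/d2.png

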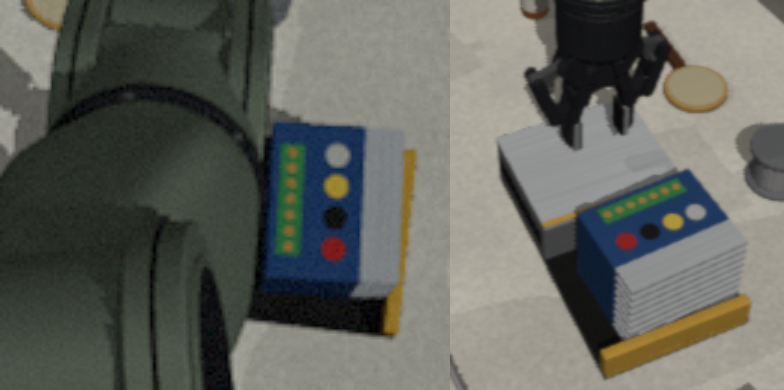

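The module landed in one quarter turn, terminals up, on the lower deck. Next is the key.

Emit:
servo_tool --series '[[[15,0,-20],0],[[15,0,-35],0],[[24,-10,-30],0],[[32,-18,-20],0],[[32,-18,0],0],[[32,-18,0],0],[[32,-18,0],0],[[32,-18,0],0],[[32,-18,0],0],[[32,-18,0],0],[[30,-18,0],0],[[0,0,0],-7]]' --grip -1

```text
time: 6.52
position: [0.4562, 0.3781, 0.2126]
tool_rot: [0.694, 0.72, 0.0, -0.002]
wrist_force: [-1.9, 1.1, 0.3]
opening: 0.0855
grip_force: 0.0
```

Emit:
servo_tool --series '[[[0,0,0],-7],[[0,0,0],-7],[[0,0,0],-7],[[0,0,0],-7],[[0,0,0],-7],[[0,0,0],-7],[[0,0,0],-7],[[0,0,0],-7],[[0,0,0],-7],[[0,0,0],-7],[[0,0,0],-7],[[0,0,0],-7]]'

```text
time: 7.52
position: [0.4607, 0.371, 0.2132]
tool_rot: [0.033, 0.999, -0.0, 0.0]
wrist_force: [0.4, -0.4, -0.5]
opening: 0.0849
grip_force: 0.0
```

```bash
python3 rel.py .4585 .3772 .19 188
python3 - <<'E'
from bench import arm
import cv2,numpy as np
a=cv2.resize(arm.capture("top")[180:300,280:420,::-1],None,fx=3,fy=3)
b=cv2.resize(arm.capture("wrist")[:,:,::-1],(480,360))[:,80:]
cv2.imwrite("pics/d3.png",np.hstack([a,b[:,:380]]))
E
```

```text
t 7.5167 p [0.4607 0.371  0.2132] ang 176.2271672267806 z [ 0.0001 -0.0001 -1.    ] stand xy -0.35797538549279356 -0.15020563514205434 open 0.08493886606090045 F [ 0.3636 -0.4119 -0.5451] T [-0.019   0.0125  0.0147] j7 0.6397917459393804
shift [ 2.6502  6.0061 23.2387] roll -11.772832773219392
```

View pics/d3.png

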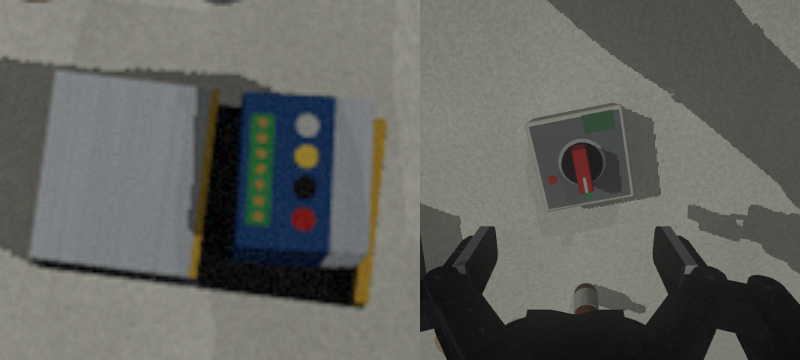

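The module stands flat and nearly parallel to the step in the black area. The key is centred ahead of the gripper at (582,168). I'll align and go down.

Emit:
servo_tool --series '[[[2.7,6,0],-6],[[0,0,0],-5.8],[[0,0,25],0],[[0,0,25],0],[[0,0,20],0],[[0,0,0],0]]'

```text
time: 8.12
position: [0.4574, 0.3761, 0.1399]
tool_rot: [-0.065, 0.998, -0.002, -0.002]
wrist_force: [-0.7, -0.5, -0.5]
opening: 0.0852
grip_force: 0.0
```

```bash
python3 rel.py .4585 .3772 .071 188
```

```text
t 8.1167 p [0.4574 0.3761 0.1399] ang -172.56810951916157 z [-0.0037 -0.0037 -1.    ] stand xy -0.3627179944549086 -0.15401024269740632 open 0.08524713332087189 F [-0.6923 -0.4517 -0.5494] T [-0.0121  0.0152 -0.0102] j7 0.7579839264522616
shift [-1.5373  1.1691 68.9186] roll -0.5681095191615668
```

Emit:
servo_tool --series '[[[-1.5,1.2,20],-0.5],[[0,0,25],0],[[0,0,18],0],[[0,0,6],0],[[0,0,0],0]]'

```text
time: 8.53
position: [0.4597, 0.3785, 0.0741]
tool_rot: [-0.07, 0.998, -0.0, -0.0]
wrist_force: [-0.2, -0.1, 0.4]
opening: 0.0854
grip_force: 0.0
```

Emit:
servo_tool --series '[[[0,0,0],0],[[0,0,0],0],[[0,0,0],0],[[0,0,0],0],[[0,0,0],0],[[0,0,0],0],[[0,0,0],0],[[0,0,0],0]]' --grip 1 --squeeze 60

```text
time: 9.2
position: [0.4599, 0.3789, 0.0748]
tool_rot: [-0.071, 0.997, 0.0, 0.0]
wrist_force: [-0.9, 0.1, 7.4]
opening: 0.0139
grip_force: 58.5
```

```bash
python3 rel.py .4585 .3772 .071 188
```

```text
t 9.2 p [0.4599 0.3789 0.0748] ang -171.83313979015622 z [ 0.0004  0.0006 -1.    ] stand xy -0.3657140366646518 -0.15169790864740748 open 0.013888040050728804 F [-0.8977  0.1239  7.3545] T [-0.0345  0.2856 -0.1159] j7 0.7431189228913692
shift [ 1.6753 -1.4553  3.7637] roll 0.16686020984377592
```

Emit:
servo_tool --series '[[[0,0,-1],3],[[0,0,0],6],[[0,0,0],6],[[0,0,0],6],[[0,0,0],6],[[0,0,0],6],[[0,0,0],6],[[0,0,0],6],[[0,0,0],6],[[0,0,0],6],[[0,0,0],6],[[0,0,0],0]]'

```text
time: 10.2
position: [0.4596, 0.3782, 0.0748]
tool_rot: [0.463, 0.887, -0.001, 0.0]
wrist_force: [0.5, -1.1, -7.0]
opening: 0.0138
grip_force: 61.4
```

```bash
python3 rel.py .4585 .3772 .071 119
```

```text
t 10.2 p [0.4596 0.3782 0.0748] ang 124.8817604590658 z [-0.0006 -0.0013 -1.    ] stand xy -0.36501307944397526 -0.1520230350148194 open 0.013813382537358284 F [ 0.5067 -1.0834 -6.953 ] T [-0.4526 -0.0809  0.1271] j7 -0.019682253723884238
shift [-0.2149 -1.4437  3.8315] roll 5.881760459065788
```

Emit:
servo_tool --series '[[[0,0,0.5],2],[[0,0,0],2],[[0,0,0],1.5],[[0,0,0],0]]'

```text
time: 10.53
position: [0.4596, 0.3782, 0.0748]
tool_rot: [0.503, 0.864, -0.001, -0.0]
wrist_force: [-2.9, -5.6, 2.7]
opening: 0.0137
grip_force: 62.7
```

```bash
python3 rel.py
```

```text
t 10.5333 p [0.4596 0.3782 0.0748] ang 119.64619035682573 z [-0.0008 -0.0008 -1.    ] stand xy -0.36498586909127667 -0.15202228534570264 open 0.013681081997176589 F [-2.9429 -5.566   2.7088] T [-1.0916  0.7368  0.239 ] j7 -0.0818342869406157
```

Emit:
servo_tool --series '[[[0,0,0],2],[[0,0,0],2],[[0,0,0],0],[[0,0,0],0]]'

```text
time: 10.87
position: [0.4595, 0.3782, 0.0748]
tool_rot: [0.531, 0.847, -0.001, -0.0]
wrist_force: [-2.6, -4.9, 2.8]
opening: 0.0137
grip_force: 67.3
```

```bash
python3 rel.py
```

```text
t 10.8667 p [0.4595 0.3782 0.0748] ang 115.82844149020687 z [-0.0006 -0.001  -1.    ] stand xy -0.36502139998878674 -0.15205182764496514 open 0.013726831588020677 F [-2.6477 -4.8847  2.8272] T [-1.165   0.6362  1.3886] j7 -0.1277231737973856
```

The torque jumped from 0.24 to 1.39 N m, so the key is at its hard stop. Let go.

Emit:
servo_tool --series '[[[0,0,0],0],[[0,0,0],0],[[0,0,0],0],[[0,0,0],0],[[0,0,0],0],[[0,0,0],0],[[0,0,0],0],[[0,0,0],0]]' --grip -1

```text
time: 11.53
position: [0.4598, 0.3786, 0.0747]
tool_rot: [0.532, 0.847, 0.0, -0.0]
wrist_force: [-0.6, 0.2, -0.1]
opening: 0.0853
grip_force: 0.0
```

Emit:
servo_tool --series '[[[0,0,-15],0],[[0,0,-30],0],[[0,0,-35],0],[[0,0,-35],0],[[0,0,-30],0],[[35,0,0],0],[[38,0,0],0],[[38,0,0],0],[[30,0,0],0],[[0,0,0],0],[[0,0,0],0],[[0,0,0],0]]'

```text
time: 12.53
position: [0.3991, 0.5051, 0.2196]
tool_rot: [0.532, 0.846, -0.0, 0.0]
wrist_force: [-0.1, -0.7, 0.4]
opening: 0.0854
grip_force: 0.0
```

```bash
python3 rel.py
python3 - <<'E'
from bench import arm
import cv2
a=cv2.resize(arm.capture("top")[130:350,140:500,::-1],None,fx=2.2,fy=2.2,interpolation=cv2.INTER_CUBIC)
cv2.imwrite("pics/e.png",a)
E
```

```text
t 12.5333 p [0.3991 0.5051 0.2196] ang 115.65510146378462 z [ 0.0003 -0.0007 -1.    ] stand xy -0.4860367449902824 -0.2235216130097724 open 0.08537895002397933 F [-0.0541 -0.6706  0.3754] T [-0.0396 -0.0106  0.0102] j7 -0.3699070772215081
```

View pics/e.png

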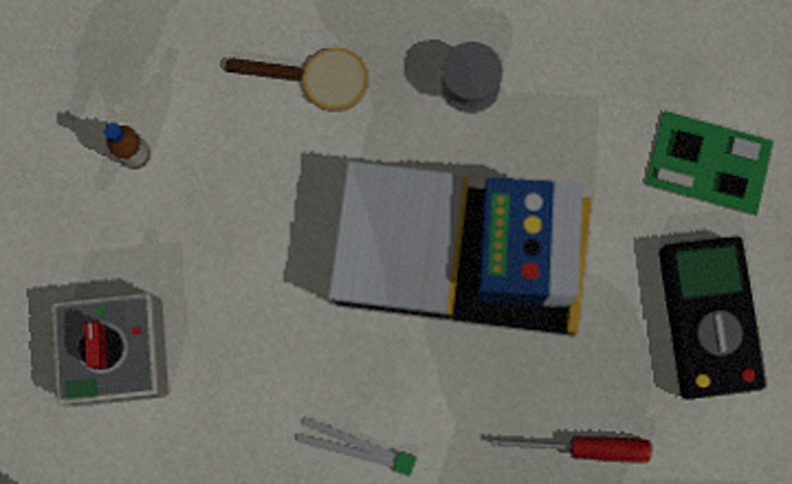

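The key is back at rest at (95,343), its white mark towards the green dot. The module stands terminals-up on the lower deck at (530,240), and the bystanders are where they were.

```bash
python3 -c "
from bench import arm
print(arm.hand_in())"
```

```text
the job is handed in; nothing more can be done
None
```

The module stands on its rubber face on the lower deck, terminals up and within about 2–3° of square to the step. The key was turned to its stop and sprang back, no other item was touched, and I handed the job in at about 12.6 s; the verdict was not shown.

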